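# Held test pulse of the flake grinder

### The arm

A 6-joint arm with a two-finger parallel gripper is mounted at the origin on the work surface; the furniture and walls round the work are solid. World frame = base frame: x ahead of the robot, y to its left, z up, the work surface at z = 0. Lengths are in mm, angles in degrees, forces in N, time in s.
With the tool pointing down it reaches from about 350 to 850 mm from the base axis. Payload 8.1 kg.
Tool frame: the origin (TCP) lies at the very end of the fingers, on their centre line; the grasp point (between the pads) lies 19 mm behind it; z points along the fingers, y is the direction in which the jaws open and shut (so a half turn about z gives the same grasp; the last joint's range is limited). The gripper opens to 85 mm and grips with 20 to 120 N. Pads are 22 mm wide; open, the fingers measure 114 mm over their backs; the gripper's body (76 mm by 85 mm) begins 54 mm behind the grasp point. The pads swing forward as they close: fully open they stand 13 mm farther back than shut.
Start: joints at [-78.919, 7.471, 85.268, -0, 87.261, -4.893], TCP at [165.141, -576.83, 204.092] pointing down, gripper open.
Joint ranges: [-169.43, 169.43], [-51.17, 129.36], [1.28, 143.12], [-76.62, 256.62], [0, 156.53], [-152.29, 152.29]. Speed limits (degrees/s): [136.94, 136.94, 159.86, 180, 180, 180].

### API

Orientations are given as [roll, pitch, yaw] about the fixed x, y, z axes, in that order (R = Rz(yaw) Ry(pitch) Rx(roll)).
In Python, from bench import r, eyes gives the robot as it stands. The module is installed in compiled form; this text tells all that it offers.
- The arm moves only by the tool play_rows, never from a script. Its argument "deltas" is a list of rows, each a list of 3 entries, a list of its own where there are three numbers: the shift along the tool's x, y, z in m, then the turn, a rotation vector about the tool's x, y, z in rad, then the closure, from 0 (fully open) to 1 (shut). A call has 1 to 8 rows; each row shifts and turns the pose as measured when the row begins, along the tool's axes as they then stand; what a row does not reach is not made up. A row lasts 1/8 s, in which the tool goes at most 62.5 mm and 10.7 degrees, less where a joint would pass 70% of its speed; a pose out of reach is approached as far as the arm can. A call with a gripper value outside its range is refused whole. The fingers move at their own pace and stop on an object; "force" is the grip in N (left out, the last holds). Time passes only in rows, so rows that do not move let the fingers close. It gives the time, the measured TCP pose, the force and the opening at its end, in the units of the state.
- r.sense(): the state, without advancing time (a new reading comes with each control period).
- eyes.snapshot(name): name is "scene" or "top" or "wrist"; returns the picture (480x640x3 uint8, red, green, blue); there is no depth.
- eyes.get_calibration(name): a dict with "mtx" (3x3 intrinsics, pixels), "R" (3x3) and "t" (3): a world point X has camera coordinates R X + t; the wrist camera has in their place "T_tool_cam" (4x4, takes a point from camera to tool coordinates, whose origin is the TCP and whose axes are the flange's). Camera axes: x right, y down, z forward; pixel columns grow to the right and rows downward; lengths in mm; the calibration is good to about 2 mm. A picture is of the moment at which its call begins: read the wrist's pose just before it. get_calibration takes no time and is no camera call.
- r.hand_in(): hands the job in, once; it reports no verdict.
The state is a dict: "time": time; "joint_pos": joint angles; "qd": joint speeds; "joint_efforts": joint torques, N m; "tool_pos": TCP position; "tcp_rot": TCP orientation; "ft_force": force on the tool from outside, world axes, zero at the start; "wrist_torque": the same for the moment, N m; "finger_gap": finger opening in mm.
Only numpy, scipy, OpenCV 4.12 (cv2) and the standard library are available. Lean on these libraries where they do the work, as an engineer would, in place of code of your own. Each camera call takes 0.05 s, during which the arm holds its last target. There are 200 camera calls.

### The job

The little cordless grinder for shellac flakes has just been brushed out. Put its lid back on, lugs down through the slots until it is fully home, then twist it clockwise about half way towards the click, so that the grinder pulses against its return spring but does not lock on, and hold it there: finish with the lid still in the gripper and held at that half-way position. Do not let it click into the lock, and do not knock over the amber jar.

Things in the scene. Friction and masses are not known exactly. Their poses are not given: they have to be found in the camera images.
- grinder: Cordless flake grinder, fixed: round, dark base 112 mm across, grey painted shell 100 mm across on it, 130 mm high, open top; the battery pack on its +x side reaches 98 mm from the axis, 60 mm high. Origin: centre of its underside on the bench; z up. The two slots of its collar lie on its own +x and -x. After a half turn all but the battery and tab is alike.
- collar (a point): Centre of the collar's mouth, level with its flat rim, 130 mm above the bench; axes as the grinder's. The bore is 77 mm across, edge chamfered, with a lip 6 mm thick, parted by two opposite slots (19 mm wide, reaching 44.5 mm from the axis) for the lid's lugs; the lugs turn in the channel under the lip.
- half_mark (a point): Slim raised upright mark outside the collar, top level with the rim, 50 mm from the axis, 0.65 rad clockwise (from above) of the +x slot; a second one lies opposite. The half-way position: the nub on the lid's rim points at it. Black, 4 mm wide, 22 mm high, with a fine line across the rim.
- lock_catch (a point): Sprung steel pin in a black block outside the collar, 1.2 rad clockwise (from above) of the +x slot; a second one lies opposite. The blocks reach 64 mm from the axis, the pins stand 8 mm above the rim, the blocks 12 mm. The lid's nub is felt on the pin from about 1.05 rad past the slot and clicks over it by 1.25 rad: the lock.
- grinder_lid: Loose grey lid, about 110 g, upright on the bench. Origin: centre of the underside of its plug; z up. Plug 73 mm across, foot tapered, 16 mm deep; above it the rim, 88 mm across, whose underside rests on the collar when home: origin then 16 mm below point collar. Either way round fits, lugs over slots, straight down, 2 mm play. Turned clockwise 0.2 rad it meets the sprung ring.
- lid_lug (a point): End of the lug on the lid's own +x, 43 mm from the axis, 5 mm above the lid's origin; its twin is on -x. Each lug is 14 mm wide and 6 mm high (2 to 8 mm above the origin). A round nub 7 mm across on the lid's rim, reaching 48.5 mm from the axis, lies above each lug. Axes as the lid's.
- lid_bar (a point): Point in the finger bar on top of the lid, on the lid's axis, 38 mm above the lid's origin; axes as the lid's. The bar is 14 mm thick (along y), 64 mm long (along x) and stands from 24.5 mm (the lid's flat top, 81 mm across) to 50.5 mm above the origin; grip it across its thickness.
- pulse_ring (a joint): Turn of the sprung switch ring in the collar, rad, 0 at rest; grows as the lid's lugs push it clockwise seen from above (the lid's turn from the slots less about 0.2). Pulses from 0.20 to 0.70, best 0.45; at about 0.85 the lid rides onto the catch. Spring: 0.09 N m at 0, 0.15 at 0.45; it turns the lid back if let go. A steel tab in a window of the shell moves with it.
- flake_jar: Bystander: closed jar of amber glass with a steel cap, 68 mm across, 88 mm high, standing on the bench. Origin: centre of its underside.
There are look-alikes about, which are no part of the job. Leave any red or yellow look-alike of the grinder_lid alone.

How it is judged:
By the outcome, as a careful person would: the job done as asked, in the order asked, and still so for the second after the job is handed in, while the arm keeps its last pose, push and grip.
It also fails if it takes over 35 s, if anything falls off the work surface, if the arm or the gripper's body presses on something with over 40 N, if the wrist force passes 120 N, or if a joint passes its speed limit or range.

## Working session

There is one attempt and no reset: what is moved stays moved. The work goes in short steps, Python scripts to look and compute and a tool call to move; the robot and the scene stay as the last step left them, time stands still between calls to the robot, and variables do not carry over. Pictures are saved under pics/ and viewed, about 8 in all and at most 12, crops included, and the job is handed in when it is done.

Besides the shell and the picture viewer there is one more tool, called after ">>>" as name(argument=value, ...) on one line, values as JSON. play_rows: Moves the arm, as the interface text tells. Its arguments: {"type":"object","properties":{"deltas":{"type":"array"},"force":{"type":"number"}},"required":["deltas"]}

```bash
mkdir -p pics; cat > h.py <<'E'
import numpy as np, cv2
from bench import r, eyes
from scipy.spatial.transform import Rotation as Ro
def snap(n,f):
    s=r.sense(); im=eyes.snapshot(n); cv2.imwrite('pics/'+f,im[:,:,::-1]); return s,im
def cam(n,s=None):
    c=eyes.get_calibration(n); K=np.array(c['mtx'])
    if n!='wrist': return K,np.array(c['R']),np.array(c['t']).ravel()
    T=np.eye(4); T[:3,:3]=Ro.from_euler('xyz',s['tcp_rot'],degrees=True).as_matrix(); T[:3,3]=s['tool_pos']
    W=np.linalg.inv(T@np.array(c['T_tool_cam'])); return K,W[:3,:3],W[:3,3]
def ray(C,uv,z):
    K,R,t=C; d=R.T@np.linalg.solve(K,[uv[0],uv[1],1]); o=-R.T@t
    return o+d*(z-o[2])/d[2]
def proj(C,X):
    K,R,t=C; p=K@(R@np.array(X,float)+t); return p[:2]/p[2]
E
python3 - <<'E'
from h import *
print(r.sense())
for n in('scene','top'):
    s,im=snap(n,n+'0.png'); C=cam(n); print(n,-C[1].T@C[2])
    print(C[0])
E
```

```text
{'time': 0.0, 'joint_pos': array([-7.89189615e+01,  7.51699105e+00,  8.53312510e+01,  5.98928272e-05,
        8.72628188e+01, -4.89350561e+00]), 'qd': array([-0.03612322,  0.12122288,  0.11297946,  0.04557617, -0.08160389,
       -0.04306282]), 'joint_efforts': array([ 6.80405219e-05, -5.69397604e+01, -5.00550199e+01, -4.39451560e-04,
        1.46280380e-02,  1.00730340e-04]), 'tool_pos': array([ 165.02242306, -576.20707105,  203.005979  ]), 'tcp_rot': array([-1.79889349e+02, -9.53353158e-03,  1.59745320e+01]), 'ft_force': array([-0.6163204 , -0.28560921, -0.50977488]), 'wrist_torque': array([-0.01402927,  0.02102824,  0.04651659]), 'finger_gap': 85.31638695262681}
scene [-261.75683971 -771.01466015  505.90569143]
[[490.03755265   0.         319.07327255]
 [  0.         490.03755265 242.98383389]
 [  0.           0.           1.        ]]
top [ 406.63467071 -208.35696574 1553.29783681]
[[609.2873896    0.         305.07675   ]
 [  0.         609.2873896  231.50532564]
 [  0.           0.           1.        ]]
```

View pics/top0.png

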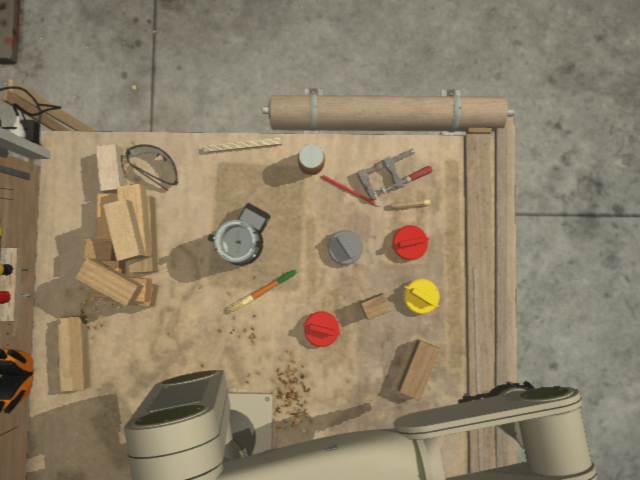

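View pics/scene0.png

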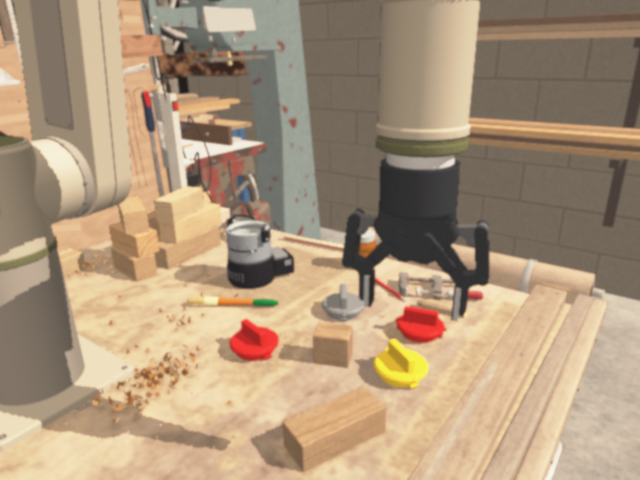

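Top view: the grey lid is at (346,248), the grinder at (237,242) with its battery towards (255,218), and the jar at (311,158). Red lids at (410,243) and (322,329) and the yellow one at (422,296) are look-alikes. Only the grey one fits, so I'll confirm it in a crop and measure.

```bash
python3 - <<'E'
from h import *
im=cv2.imread('pics/top0.png'); C=cam('top')
print('lid top',ray(C,(346,248),24.5),'grinder',ray(C,(237,242),130),'batt',ray(C,(257,215),60),'jar',ray(C,(311,158),88))
a=cv2.resize(im[205:285,195:275],(400,400),interpolation=3)
b=cv2.resize(im[208:288,306:386],(400,400),interpolation=3)
cv2.imwrite('pics/crop1.png',np.hstack([a,b]))
E
```

```text
lid top [ 473.89321384 -288.83578646   24.5       ] grinder [479.71405577 -28.01366015 130.        ] batt [550.61206501 -67.00844212  60.        ] jar [ 688.84454011 -198.28151173   88.        ]
```

View pics/crop1.png

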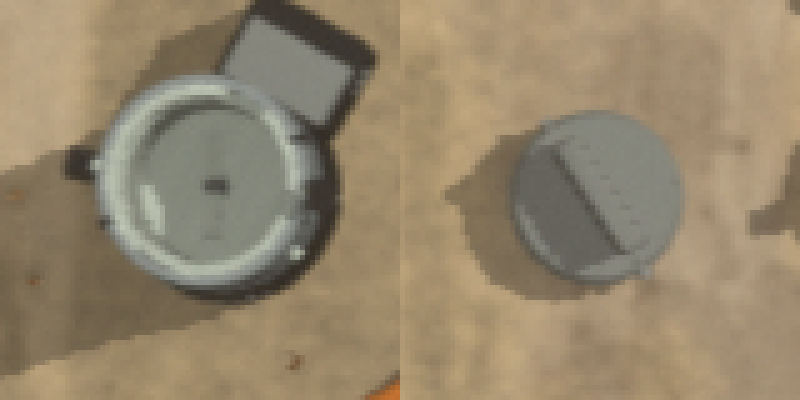

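The right-hand crop confirms the loose grey lid: its bar runs from (560,140) to (640,255), with a nub at (645,270). In the left crop the grinder has its battery to the upper right and catch blocks on its left and right. Next is above the lid.

```bash
cat >> h.py <<'E'
def plan(x,y,z,yaw,n=8,flat=True):
    s=r.sense(); p=np.array(s['tool_pos']); R=Ro.from_euler('xyz',s['tcp_rot'],degrees=True)
    G=Ro.from_euler('xyz',[180,0,yaw],degrees=True)
    print('now',p.round(1),np.round(s['tcp_rot'],2),'gap',round(s['finger_gap'],1),'t',round(s['time'],2),'F',np.round(s['ft_force'],1))
    w=(R.inv()*G).as_rotvec()
    d=(np.array([x,y,z])-p)/n
    for i in range(n):
        Q=R*Ro.from_rotvec(w*i/n); print(np.round(Q.inv().apply(d)/1000,4).tolist(),np.round(w/n,3).tolist())
E
python3 - <<'E'
from h import *
plan(474,-289,180,35,8)
print(np.round(eyes.get_calibration('wrist')['T_tool_cam'],2))
E
```

```text
now [ 165.  -576.3  203.1] [-1.799e+02 -1.000e-02  1.597e+01] gap 85.5 t 0.1 F [-1.   0.7 -0.5]
[0.047, -0.0239, 0.0029] [-0.0, -0.0, -0.042]
[0.048, -0.0219, 0.0029] [-0.0, -0.0, -0.042]
[0.0488, -0.0199, 0.0029] [-0.0, -0.0, -0.042]
[0.0496, -0.0179, 0.0029] [-0.0, -0.0, -0.042]
[0.0503, -0.0158, 0.0029] [-0.0, -0.0, -0.042]
[0.0509, -0.0137, 0.0029] [-0.0, -0.0, -0.042]
[0.0515, -0.0116, 0.0029] [-0.0, -0.0, -0.042]
[0.0519, -0.0094, 0.0029] [-0.0, -0.0, -0.042]
[[   0.     -0.96   -0.28   71.4 ]
 [   1.      0.      0.      0.32]
 [   0.     -0.28    0.96 -170.98]
 [   0.      0.      0.      1.  ]]
```

>>> play_rows(deltas=[[[0.047, -0.024, 0.003], [0, 0, -0.042], 0], [[0.048, -0.022, 0.003], [0, 0, -0.042], 0], [[0.049, -0.02, 0.003], [0, 0, -0.042], 0], [[0.05, -0.018, 0.003], [0, 0, -0.042], 0], [[0.05, -0.016, 0.003], [0, 0, -0.042], 0], [[0.051, -0.014, 0.003], [0, 0, -0.042], 0], [[0.051, -0.012, 0.003], [0, 0, -0.042], 0], [[0.052, -0.009, 0.003], [0, 0, -0.042], 0]], force=60)

```text
time: 1.1
tool_pos: [477.1, -278.9, 175.1]
tcp_rot: [-179.6, -0.0, 35.4]
ft_force: [0.8, -1.0, 0.7]
finger_gap: 85.3
```

```bash
python3 - <<'E'
from h import *
s,im=snap('wrist','w1.png'); print(s['qd'].round(1),s['joint_pos'].round(1)); C=cam('wrist',s)
print('pred lid',proj(C,[474,-289,24.5]))
snap('top','top1.png')
plan(474,-289,130,35,3)
E
```

```text
[ 45.2  17.2 -14.6   0.1  -2.8  25.2] [-35.7   1.4  94.7   0.1  84.2  18.9]
pred lid [324.51279677 226.9963189 ]
now [ 478.9 -276.1  174.6] [-1.7955e+02 -1.2000e-01  3.5680e+01] gap 85.7 t 1.2 F [-0.6 -0.3  0.7]
[-0.0039, 0.0026, 0.0148] [-0.003, -0.001, 0.004]
[-0.0038, 0.0026, 0.0148] [-0.003, -0.001, 0.004]
[-0.0038, 0.0026, 0.0148] [-0.003, -0.001, 0.004]
```

View pics/w1.png

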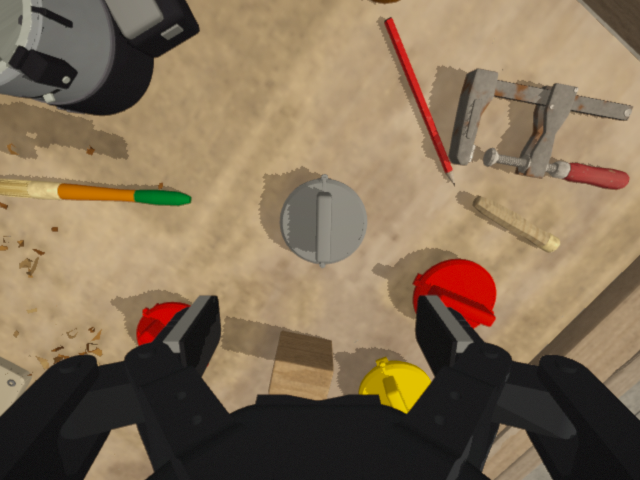

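Wrist view: the lid is at about (323,222), its nubs at (324,180) and (322,264), and its bar is nearly vertical.

```bash
python3 - <<'E'
from h import *
# pose at the time of w1 (arm creeping): use play_rows end pose
s={'tool_pos':[477.1,-278.9,175.1],'tcp_rot':[-179.6,0,35.4]}
C=cam('wrist',s)
a,b=ray(C,(324,180),20),ray(C,(322,264),20); print(a,b,(a+b)/2,np.linalg.norm(a-b),np.degrees(np.arctan2(*(a-b)[1::-1])), ray(C,(323.5,222),24.5))
plan(*((a+b)/2)[:2],100,35.5,4)
E
```

```text
[ 510.89921582 -261.65041027   20.        ] [ 439.07352236 -310.80516884   20.        ] [ 474.98636909 -286.22778956   20.        ] 87.03516836017711 34.38624666692996 [ 477.40659389 -285.09838835   24.5       ]
now [ 478.9 -276.1  174.6] [-1.7955e+02 -1.2000e-01  3.5680e+01] gap 85.7 t 1.2 F [-0.6 -0.3  0.7]
[-0.0023, 0.0016, 0.0186] [-0.002, -0.0, 0.001]
[-0.0023, 0.0016, 0.0186] [-0.002, -0.0, 0.001]
[-0.0023, 0.0016, 0.0186] [-0.002, -0.0, 0.001]
[-0.0023, 0.0015, 0.0186] [-0.002, -0.0, 0.001]
```

>>> play_rows(deltas=[[[-0.006, 0.007, 0.03], [-0.004, 0, 0.008], 0], [[-0.002, 0.002, 0.04], [-0.004, 0, 0.004], 0], [[0, 0, 0.005], [0, 0, 0], 0], [[0, 0, 0], [0, 0, 0], 0]])

```text
time: 1.7
tool_pos: [477.7, -287.9, 98.6]
tcp_rot: [180.0, -0.1, 35.1]
ft_force: [0.4, 0.3, 0.4]
finger_gap: 85.6
```

```bash
python3 - <<'E'
from h import *
s,im=snap('wrist','w2.png'); print(s['qd'].round(1)); C=cam('wrist',s)
print('pred', proj(C,[475,-286,24.5]))
g=cv2.cvtColor(im,cv2.COLOR_RGB2HSV); m=((g[:,:,1]<40)&(g[:,:,2]>60)).astype('uint8')
n,l,st,ce=cv2.connectedComponentsWithStats(m)
print([(st[i].tolist(),ce[i].round(1).tolist()) for i in range(1,n) if st[i,4]>1500])
plan(475,-286,28,34.7,2)
E
```

```text
[-0.2  0.3  0.7 -0.1  0.2 -0.1]
pred [312.96584627 241.70972172]
[([258, 177, 112, 119, 9523], [313.7, 236.4])]
now [ 477.7 -287.9   98.7] [ 1.7995e+02 -7.0000e-02  3.5080e+01] gap 85.6 t 1.75 F [ 0.3 -0.5 -0.8]
[-0.0006, -0.0016, 0.0353] [0.0, -0.001, 0.003]
[-0.0006, -0.0016, 0.0354] [0.0, -0.001, 0.003]
```

View pics/w2.png

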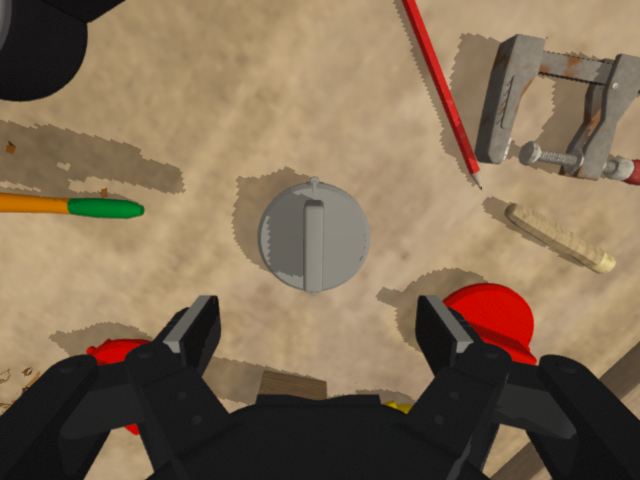

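The lid is now at (314,236), with the bar from (315,202) to (312,292). Descending to grip.

>>> play_rows(deltas=[[[0.001, -0.003, 0.035], [0, 0, 0.006], 0.3], [[0, 0, 0.03], [0, 0, 0], 0.5], [[0, 0, 0.004], [0, 0, 0], 0.5], [[0, 0, 0], [0, 0, 0], 0.6]])

```text
time: 2.25
tool_pos: [481.6, -289.0, 36.9]
tcp_rot: [179.3, -0.3, 34.7]
ft_force: [0.4, 0.5, 0.8]
finger_gap: 34.1
```

```bash
python3 - <<'E'
from h import *
s=r.sense();plan(477,-284.5,28,34.7,1); print(s['joint_pos'].round(1))
E
```

```text
now [ 481.6 -289.    36.9] [179.31  -0.3   34.69] gap 34.1 t 2.25 F [0.4 0.5 0.8]
[-0.0013, -0.0064, 0.0088] [0.012, -0.005, -0.0]
[-3.620e+01  9.100e+00  1.016e+02  1.000e-01  6.850e+01  1.910e+01]
```

>>> play_rows(deltas=[[[-0.001, -0.006, 0.006], [0.012, -0.005, 0], 0.6], [[0, 0, 0.001], [0, 0, 0], 0.6]])

```text
time: 2.5
tool_pos: [478.8, -285.6, 32.5]
tcp_rot: [179.8, -0.1, 34.7]
ft_force: [-0.3, 0.7, 0.3]
finger_gap: 33.9
```

```bash
python3 - <<'E'
from h import *
plan(477,-284.5,28,34.7,1)
E
```

```text
now [ 478.8 -285.6   32.5] [ 1.7981e+02 -7.0000e-02  3.4680e+01] gap 33.9 t 2.5 F [-0.3  0.7  0.3]
[-0.0008, -0.002, 0.0045] [0.003, -0.001, -0.0]
```

>>> play_rows(deltas=[[[-0.001, -0.002, 0.005], [0.003, -0.001, 0], 0.6], [[0, -0.001, 0.001], [0, 0, 0], 0.8], [[0, 0, 0], [0, 0, 0], 1], [[0, 0, 0], [0, 0, 0], 1], [[0, 0, 0], [0, 0, 0], 1]], force=80)

```text
time: 3.12
tool_pos: [476.6, -284.0, 27.0]
tcp_rot: [179.9, -0.0, 34.7]
ft_force: [0.4, -0.3, 0.2]
finger_gap: 0.1
```

```bash
python3 - <<'E'
from h import *
plan(477,-284.5,100,34.7,2)
E
```

```text
now [ 476.6 -284.    27. ] [ 1.7992e+02 -3.0000e-02  3.4680e+01] gap 0.1 t 3.12 F [ 0.4 -0.3  0.2]
[0.0, 0.0004, -0.0365] [0.001, -0.0, -0.0]
[0.0, 0.0003, -0.0365] [0.001, -0.0, -0.0]
```

The fingers closed to 0.1 mm, so the grasp missed. I need a look before moving again.

```bash
python3 - <<'E'
from h import *
s,im=snap('wrist','w3.png'); s2,sc=snap('scene','s3.png')
c=cv2.resize(sc[230:350,270:430],(640,480))
cv2.imwrite('pics/j3.png',np.hstack([cv2.resize(im,(400,300)),cv2.resize(c,(400,300))])[:,:,::-1])
E
```

```text
(no output)
```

View pics/j3.png

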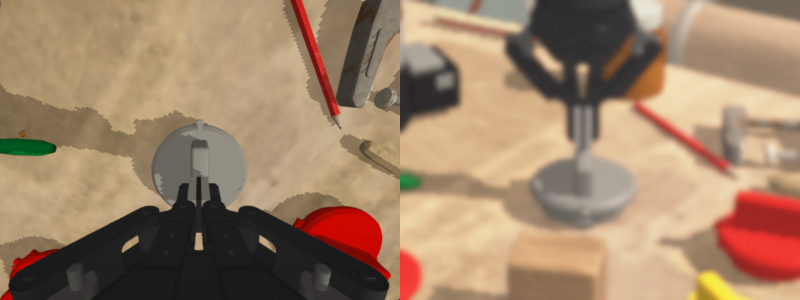

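```bash
python3 - <<'E'
import cv2,numpy as np
w=cv2.imread('pics/w3.png')[180:420,220:420]; s=cv2.imread('pics/s3.png')[240:330,305:380]
print(w.shape)
cv2.imwrite('pics/j4.png',np.hstack([cv2.resize(w,(400,480),interpolation=2),cv2.resize(s,(400,480),interpolation=2)]))
E
```

```text
(240, 200, 3)
```

View pics/j4.png

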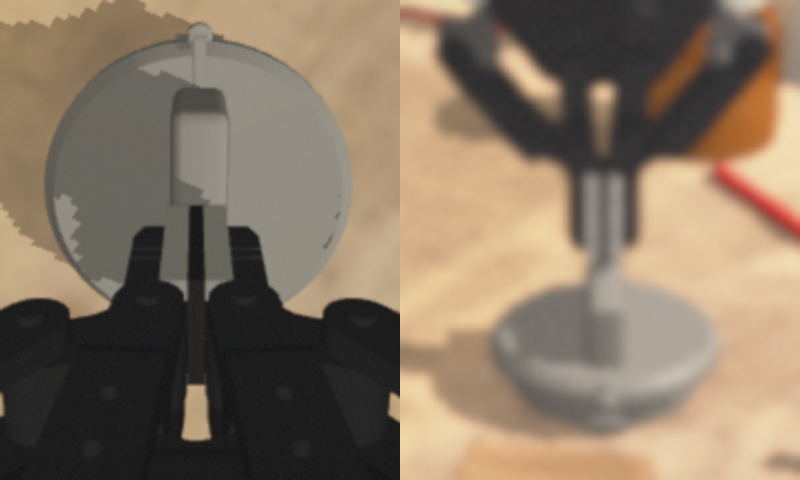

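The pads are shut with almost no gap, and they appear to stand above the bar rather than on either side of it. I'll check where the reported TCP projects, and whether the lid's height is what I assume.

```bash
python3 - <<'E'
from h import *
s=r.sense(); p=s['tool_pos'];S=cam('scene');W=cam('wrist',s);T=cam('top')
print(p,s['time'],s['joint_pos'].round(2),s['finger_gap'],s['ft_force'])
for z in(0,16,24,27,50,60): print(z,'scene',proj(S,[p[0],p[1],z]).round(1),'wrist',proj(W,[p[0],p[1],z]).round(1))
print('crop->scene: x=305+(u-400)*75/400, y=240+v*90/480')
# lid centre across top + w2 views, height of lid
tip=lambda u,v:(305+(u-400)*75/400,240+v*90/480)
print('fingertip px',tip(605,245),'lid base centre',tip(605,395),'rim centre',tip(605,325))
print('top pic of lid ray z0/24/80',[ray(T,(346,247.5),z).round(0) for z in(0,24.5,50)])
E
```

```text
[ 476.63726436 -283.97739692   27.02904359] 3.225 [-3.6080e+01  9.5300e+00  1.0231e+02  1.0000e-02  6.8070e+01  1.9230e+01] -0.30087295732168295 [ 0.16681268 -0.75984014  0.20989686]
0 scene [342.5 311.1] wrist [316.9 261. ]
16 scene [342.5 304.3] wrist [316.8 270.2]
24 scene [342.5 300.8] wrist [316.8 275.4]
27 scene [342.5 299.5] wrist [316.8 277.4]
50 scene [342.6 289.4] wrist [316.8 295.6]
60 scene [342.6 285. ] wrist [316.8 305.2]
crop->scene: x=305+(u-400)*75/400, y=240+v*90/480
fingertip px (343.4375, 285.9375) lid base centre (343.4375, 314.0625) rim centre (343.4375, 300.9375)
top pic of lid ray z0/24/80 [array([ 476., -290.,    0.]), array([ 475., -289.,   24.]), array([ 474., -287.,   50.])]
```

The wrist and scene views both put the shut fingertips at z≈58, although the reported TCP is 27. So the fingers really end about 30 mm short of the nominal TCP. That fits the empty close just above the 50.5 mm bar. I'll reopen, go about 25 mm lower while watching the force, and close again.

>>> play_rows(deltas=[[[0, 0, -0.003], [0, 0, 0], 0.5], [[0, 0, 0], [0, 0, 0], 0.5], [[0, 0, 0], [0, 0, 0], 0.5], [[0, 0, 0.008], [0, 0, 0], 0.5], [[0, 0, 0.008], [0, 0, 0], 0.5], [[0, 0, 0.004], [0, 0, 0], 0.5]])

```text
time: 3.98
tool_pos: [476.7, -284.0, 9.0]
tcp_rot: [179.9, -0.0, 34.7]
ft_force: [-1.2, -0.1, 0.4]
finger_gap: 42.5
```

```bash
python3 - <<'E'
from h import *
plan(476.6,-284.0,2,34.7,1)
E
```

```text
now [ 476.7 -284.     9. ] [ 1.7991e+02 -4.0000e-02  3.4680e+01] gap 42.5 t 3.98 F [-1.2 -0.1  0.4]
[-0.0001, -0.0001, 0.007] [0.002, -0.001, -0.0]
```

>>> play_rows(deltas=[[[0, 0, 0.005], [0, 0, 0], 0.5], [[0, 0, 0.002], [0, 0, 0], 0.6], [[0, 0, 0], [0, 0, 0], 1], [[0, 0, 0], [0, 0, 0], 1], [[0, 0, 0], [0, 0, 0], 1]], force=80)

```text
time: 4.6
tool_pos: [476.4, -283.8, 0.9]
tcp_rot: [180.0, -0.0, 34.7]
ft_force: [0.5, -0.3, -0.4]
finger_gap: 12.2
```

>>> play_rows(deltas=[[[0, 0, -0.01], [0, 0, 0], 1], [[0, 0, -0.04], [0, 0, 0], 1], [[0, 0, -0.05], [0, 0, 0], 1], [[0, 0, -0.05], [0, 0, 0], 1], [[0, 0, -0.03], [0, 0, 0], 1], [[0, 0, 0], [0, 0, 0], 1]])

```text
time: 5.35
tool_pos: [475.9, -283.4, 189.5]
tcp_rot: [179.9, -0.0, 34.7]
ft_force: [-0.4, -0.4, -0.9]
finger_gap: 12.6
```

```bash
python3 - <<'E'
from h import *
s,im=snap('wrist','w4.png'); C=cam('wrist',s)
cv2.imwrite('pics/j5.png',im[:,:,::-1])
print('grinder centre pred',proj(C,[480,-28,130]))
plan(478,-150,185,85,7)
E
```

```text
grinder centre pred [-27.96640758   9.66077184]
now [ 475.2 -283.   187.7] [-1.7996e+02  1.0000e-02  3.4680e+01] gap 12.5 t 5.4 F [0.9 0.6 0.1]
[0.0111, -0.0154, 0.0004] [-0.0, -0.0, -0.125]
[0.013, -0.0139, 0.0004] [-0.0, -0.0, -0.125]
[0.0146, -0.0121, 0.0004] [-0.0, -0.0, -0.125]
[0.016, -0.0102, 0.0004] [-0.0, -0.0, -0.125]
[0.0172, -0.0081, 0.0004] [-0.0, -0.0, -0.125]
[0.0181, -0.0059, 0.0004] [-0.0, -0.0, -0.125]
[0.0187, -0.0036, 0.0004] [-0.0, -0.0, -0.125]
```

View pics/j5.png

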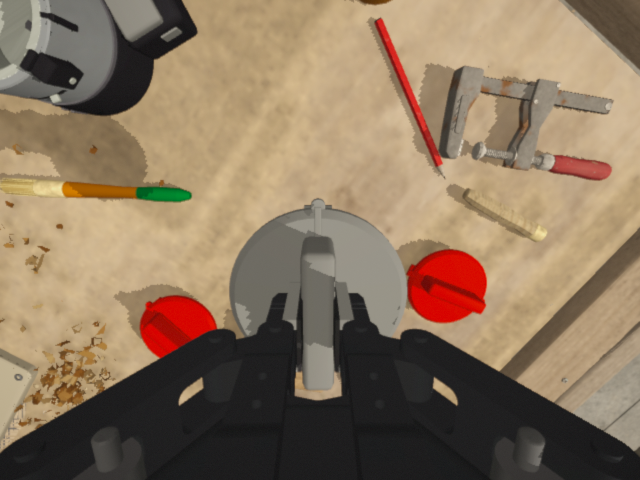

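The lid is held level in the jaws: bar vertical at x≈318, front nub at (317,203). The grinder is at upper left and the red lids are untouched. Next is a close look at the grinder with the tool at yaw 85.

>>> play_rows(deltas=[[[0.011, -0.015, 0], [0, 0, -0.125], 1], [[0.013, -0.014, 0], [0, 0, -0.125], 1], [[0.015, -0.012, 0], [0, 0, -0.125], 1], [[0.016, -0.01, 0], [0, 0, -0.125], 1], [[0.017, -0.008, 0], [0, 0, -0.125], 1], [[0.018, -0.006, 0], [0, 0, -0.125], 1], [[0.019, -0.004, 0], [0, 0, -0.125], 1], [[0, 0, 0], [0, 0, 0], 1]])

```text
time: 6.4
tool_pos: [468.2, -141.9, 170.9]
tcp_rot: [-178.6, -0.6, 86.3]
ft_force: [0.4, -0.3, -2.1]
finger_gap: 12.3
```

```bash
python3 - <<'E'
from h import *
s,im=snap('wrist','w5.png'); C=cam('wrist',s); print(s['qd'].round(1),s['tool_pos'],s['tcp_rot'],s['finger_gap'],s['joint_pos'].round(0))
print('grinder centre pred',proj(C,[480,-28,130]))
E
```

```text
[-0.9  0.9  0.6 -0.7 -0.6  1.5] [ 468.20692626 -141.92884977  170.93558744] [-178.63189368   -0.62254009   86.33979881] 12.349963059310832 [-23.  -7. 104.   0.  85. -19.]
grinder centre pred [326.47561272  66.68669941]
```

View pics/w5.png

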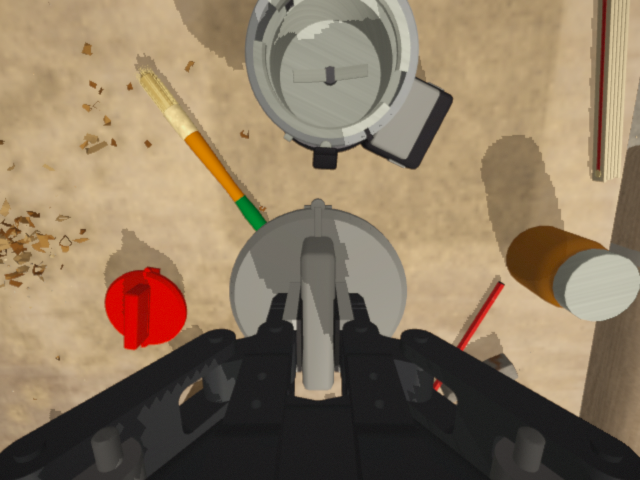

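The grinder rim is centred near (333,65), battery at lower right (412,125), catch block at (325,158). Enlarging to find the slots and rim.

```bash
python3 - <<'E'
import cv2
im=cv2.imread('pics/w5.png')[0:180,230:460]; cv2.imwrite('pics/c5.png',cv2.resize(im,None,fx=3.33,fy=3.33,interpolation=cv2.INTER_CUBIC))
E
```

```text
(no output)
```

View pics/c5.png

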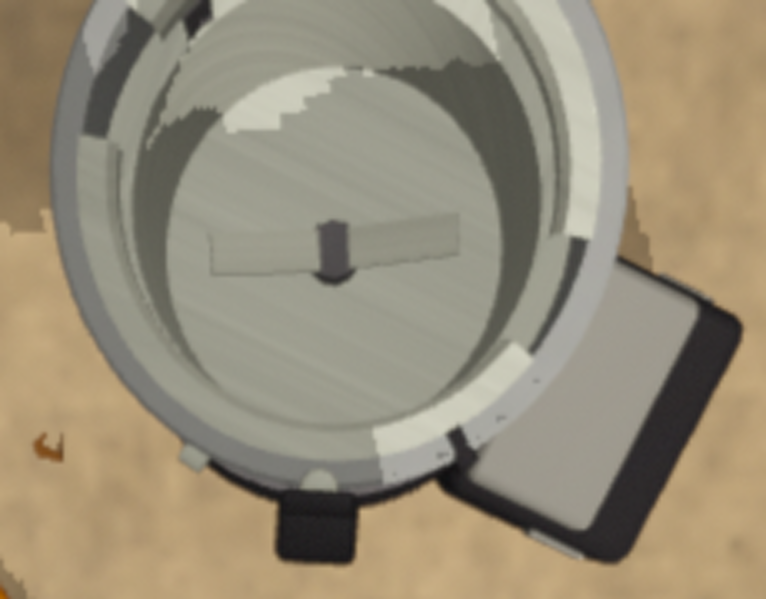

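The crop shows the +x slot beside the battery at about (568,295), its opposite at (110,75), the half mark at (458,445) and the catch pin at (320,480). They run clockwise in the described order.

```bash
python3 - <<'E'
from h import *
from scipy.optimize import least_squares
s=r.sense(); C=cam('wrist',s); k=3.33
P=lambda u,v,z=130: ray(C,(230+u/k,v/k),z)[:2]
sr,sl,hm,pin,L,Rt=P(568,295),P(110,75),P(458,445),P(320,478,134),P(50,170),P(628,190)
print(sr,sl,np.linalg.norm(sr-sl),'mid',(sr+sl)/2,'rim',np.linalg.norm(L-Rt),(L+Rt)/2)
u=lambda a:np.array([np.cos(a),np.sin(a)])
f=lambda q:np.r_[sr-q[:2]-44.5*u(q[2]),sl-q[:2]+44.5*u(q[2]),hm-q[:2]-48*u(q[2]-.65),(pin-q[:2]-50*u(q[2]-1.2))*.5]
o=least_squares(f,[480,-28,-.55]); c=o.x[:2]; print(c,np.degrees(o.x[2]),o.fun.round(1))
for n,p in(('hm',hm),('pin',pin),('sr',sr),('sl',sl)):
    d=p-c; print(n,np.linalg.norm(d),np.degrees(np.arctan2(d[1],d[0])))
# battery outline: far corners top z=60
b1,b2=P(742,325,60),P(620,562,60); print('batt',((b1+b2)/2-c),np.degrees(np.arctan2(*((b1+b2)/2-c)[::-1])),np.linalg.norm((b1+b2)/2-c))
# lid in tool: rim edges, nub
K=np.array(eyes.get_calibration('wrist')['mtx']);T=np.array(eyes.get_calibration('wrist')['T_tool_cam'])
def tl(u,v,zt):
    d=T[:3,:3]@np.linalg.solve(K,[u,v,1]);o=T[:3,3];return (o+d*(zt-o[2])/d[2])[:2]
z0=1  # lid origin below... tool z of plane h above origin = z0-h
print('f',K[0,0],'nub tip',tl(317,199,z0-20),'rimL,R',tl(230,287,z0-24),tl(406,287,z0-24),'bar front top',tl(318,237,z0-50),'rear',tl(318,388,z0-50))
E
```

```text
[522.89354022 -43.39628794] [445.69208912  -3.66367345] 86.82594489009028 mid [484.29281467 -23.5299807 ] rim 99.93061707010132 [483.40549198 -22.34583514]
[483.78433139 -23.47572561] -28.020554072857013 [-0.2  1.   1.2 -1.1 -0.9 -0.3 -0.2  0.8]
hm 47.891200876284266 -66.3869395721776
pin 48.49121478031694 -97.5316617591159
sr 43.89030666459811 -26.99235245185589
sl 42.93642197061375 152.52073062534436
batt [ 81.02657316 -45.67850395] -29.4120083436053 93.0152206928252
f 331.11992960233346 nub tip [46.49877899  0.11179147] rimL,R [  4.1698932 -42.0924643] [ 4.23915862 43.35082322] bar front top [36.71004949  0.54178275] rear [-32.45840206   0.63307617]
```

Centre about (483.5, −23.5), slot axis −28.3°. The sizes agree: rim 99.9 mm, mark 38° from the slot against 37.2° expected, battery at −29°. Going in at yaw 151.7, which is the free half-turn choice and suits joint 6.

```bash
python3 - <<'E'
from h import *
plan(483.3,-23.9,185,151.7,8)
E
```

```text
now [ 468.1 -142.6  170.9] [-178.62   -0.6    86.21] gap 12.4 t 6.45 F [-0.1 -1.8 -1. ]
[0.0149, 0.0009, -0.0016] [-0.002, -0.003, -0.143]
[0.0147, 0.003, -0.0017] [-0.002, -0.003, -0.143]
[0.0141, 0.0051, -0.0017] [-0.002, -0.003, -0.143]
[0.0132, 0.007, -0.0017] [-0.002, -0.003, -0.143]
[0.0121, 0.0088, -0.0018] [-0.002, -0.003, -0.143]
[0.0107, 0.0105, -0.0018] [-0.002, -0.003, -0.143]
[0.0091, 0.0119, -0.0018] [-0.002, -0.003, -0.143]
[0.0073, 0.0131, -0.0018] [-0.002, -0.003, -0.143]
```

>>> play_rows(deltas=[[[0.015, 0.001, -0.006], [-0.005, -0.006, -0.14], 1], [[0.015, 0.003, -0.006], [-0.002, -0.003, -0.14], 1], [[0.014, 0.005, -0.004], [-0.002, -0.003, -0.14], 1], [[0.013, 0.007, -0.004], [-0.002, -0.003, -0.14], 1], [[0.012, 0.009, -0.004], [-0.002, -0.003, -0.14], 1], [[0.011, 0.01, -0.004], [-0.002, -0.003, -0.14], 1], [[0.009, 0.012, -0.004], [-0.002, -0.003, -0.14], 1], [[0.004, 0.008, -0.003], [0, 0, -0.08], 1]])

```text
time: 7.45
tool_pos: [481.0, -32.9, 198.7]
tcp_rot: [-179.5, -0.4, 147.3]
ft_force: [0.4, 0.2, -1.1]
finger_gap: 12.0
```

```bash
python3 - <<'E'
from h import *
plan(483.3,-23.9,150,151.7,1)
E
```

```text
now [481.  -32.9 198.7] [-179.48   -0.4   147.34] gap 12.0 t 7.45 F [ 0.4  0.2 -1.1]
[0.0026, 0.0093, 0.0486] [-0.009, -0.007, -0.076]
```

>>> play_rows(deltas=[[[0.002, 0.007, 0.01], [-0.009, -0.007, -0.06], 1], [[0, 0, 0.02], [0, 0, 0], 1], [[0, 0, 0.01], [0, 0, 0], 1], [[0, 0, 0], [0, 0, 0], 1]])

```text
time: 7.95
tool_pos: [482.7, -27.9, 155.5]
tcp_rot: [-179.9, -0.1, 150.4]
ft_force: [-0.6, 0.1, -0.3]
finger_gap: 12.1
```

```bash
python3 - <<'E'
from h import *
plan(483.3,-23.9,140,151.7,1)
E
```

```text
now [482.7 -27.9 155.5] [-1.7992e+02 -1.2000e-01  1.5040e+02] gap 12.1 t 7.95 F [-0.6  0.1 -0.3]
[0.0014, 0.0038, 0.0155] [-0.001, -0.002, -0.023]
```

>>> play_rows(deltas=[[[0.002, 0.005, 0.004], [-0.001, -0.002, -0.025], 1], [[0, 0, 0.006], [0, 0, 0], 1], [[0, 0, 0], [0, 0, 0], 1]])

```text
time: 8.32
tool_pos: [484.2, -22.7, 146.0]
tcp_rot: [180.0, 0.1, 151.9]
ft_force: [-0.6, -0.3, -0.6]
finger_gap: 12.7
```

```bash
python3 - <<'E'
from h import *
plan(483.3,-23.9,132,151.7,1)
s,im=snap('scene','s6.png'); s,w=snap('wrist','w6.png')
a=cv2.resize(im[205:295,200:320],(400,300),interpolation=2); b=cv2.resize(w[150:420,140:500],(400,300),interpolation=2)
cv2.imwrite('pics/j6.png',np.hstack([a,b])[:,:,::-1])
E
```

```text
now [484.2 -22.7 146. ] [1.7999e+02 9.0000e-02 1.5185e+02] gap 12.7 t 8.32 F [-0.6 -0.3 -0.6]
[0.0002, -0.0015, 0.014] [0.0, 0.002, 0.003]
```

View pics/j6.png

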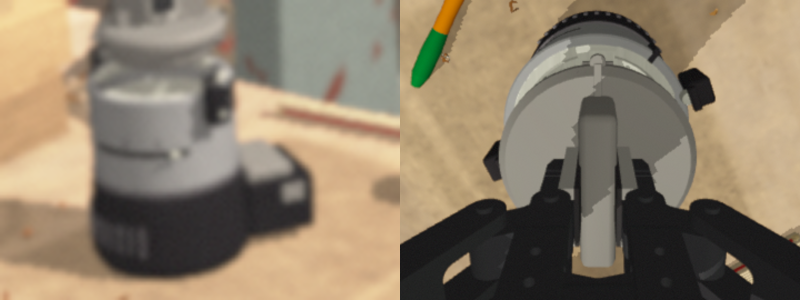

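The lid hovers concentrically above the collar, with its nub at crop (597,60) on the side away from the battery, over the −x slot. Going down gently.

>>> play_rows(deltas=[[[0, -0.001, 0.006], [0, 0, 0], 1], [[0, 0, 0.005], [0, 0, 0], 1], [[0, 0, 0.005], [0, 0, 0], 1], [[0, 0, 0.003], [0, 0, 0], 1]])

```text
time: 8.93
tool_pos: [484.5, -23.7, 127.7]
tcp_rot: [179.9, 0.2, 151.8]
ft_force: [-11.7, 3.2, 20.2]
finger_gap: 12.7
```

```bash
python3 - <<'E'
from h import *
plan(483.3,-23.9,120,151.7,1); print(r.sense()['wrist_torque'])
E
```

```text
now [484.5 -23.7 127.7] [179.94   0.19 151.84] gap 12.7 t 8.93 F [-11.7   3.2  20.2]
[0.001, -0.0008, 0.0077] [0.001, 0.003, 0.002]
[ 0.22790736  1.41793142 -0.13374431]
```

Contact comes about 3 mm into the mouth, with a sideways push towards (−x,+y), which is tool +x. So the lid sits 1–2 mm too far towards the battery. Easing it over.

>>> play_rows(deltas=[[[0.002, 0, -0.002], [0, 0, 0], 1], [[0.001, 0, 0], [0, 0, 0], 1], [[0, 0, 0.003], [0, 0, 0], 1], [[0, 0, 0.003], [0, 0, 0], 1]])

```text
time: 9.43
tool_pos: [481.6, -22.1, 123.2]
tcp_rot: [179.9, 0.2, 151.8]
ft_force: [-2.2, 0.6, 0.8]
finger_gap: 12.4
```

```bash
python3 - <<'E'
from h import *
plan(483.3,-23.9,120,151.7,1); print(r.sense()['wrist_torque'])
E
```

```text
now [481.6 -22.1 123.2] [179.94   0.18 151.84] gap 12.4 t 9.43 F [-2.2  0.6  0.8]
[-0.0023, -0.0008, 0.0032] [0.001, 0.003, 0.002]
[0.17550943 0.23619298 0.03743728]
```

Now inside at 123.2 with almost no force. Continuing down; home should read about 115.

>>> play_rows(deltas=[[[0, 0, 0.004], [0, 0, 0], 1], [[0, 0, 0.003], [0, 0, 0], 1], [[0, 0, 0.002], [0, 0, 0], 1]])

```text
time: 9.8
tool_pos: [481.4, -22.1, 114.7]
tcp_rot: [180.0, 0.1, 151.8]
ft_force: [-14.9, 2.9, 29.7]
finger_gap: 12.5
```

```bash
python3 - <<'E'
from h import *
plan(481.6,-22.1,115,151.7,1); print(r.sense()['wrist_torque'])
E
```

```text
now [481.4 -22.1 114.7] [1.7996e+02 1.4000e-01 1.5185e+02] gap 12.5 t 9.8 F [-14.9   2.9  29.7]
[-0.0001, 0.0001, -0.0003] [0.001, 0.002, 0.003]
[0.44224731 2.54221053 0.0335765 ]
```

Home: z=114.7 with 30 N. Easing the press, then twisting clockwise (+tool z) in small steps.

>>> play_rows(deltas=[[[0.0005, 0, -0.0007], [0, 0, 0.04], 1], [[0, 0, 0], [0, 0, 0.08], 1], [[0, 0, 0], [0, 0, 0.08], 1]])

```text
time: 10.18
tool_pos: [481.6, -22.0, 115.7]
tcp_rot: [179.9, 0.2, 140.1]
ft_force: [0.6, 1.1, -0.4]
finger_gap: 12.4
```

```bash
python3 - <<'E'
from h import *
plan(481.6,-22.1,114.5,114.5,1); print(r.sense()['wrist_torque'])
E
```

```text
now [481.6 -22.  115.7] [179.89   0.2  140.08] gap 12.4 t 10.18 F [ 0.6  1.1 -0.4]
[-0.0, -0.0001, 0.0012] [0.003, 0.003, 0.446]
[ 0.16900016 -0.17768031  0.16002223]
```

>>> play_rows(deltas=[[[0, 0, 0.0005], [0, 0, 0.08], 1], [[0, 0, 0.0005], [0, 0, 0.08], 1], [[0, 0, 0], [0, 0, 0.08], 1], [[0, 0, 0], [0, 0, 0.08], 1]])

```text
time: 10.68
tool_pos: [482.0, -21.8, 114.9]
tcp_rot: [179.8, 0.2, 121.2]
ft_force: [-1.0, 0.1, 0.7]
finger_gap: 12.3
```

```bash
python3 - <<'E'
from h import *
plan(481.6,-22.1,114.5,114.5,1); print(r.sense()['wrist_torque'])
E
```

```text
now [482.  -21.8 114.9] [1.7980e+02 1.6000e-01 1.2118e+02] gap 12.3 t 10.68 F [-1.   0.1  0.7]
[-0.0001, -0.0005, 0.0003] [0.004, 0.003, 0.117]
[-0.0265442   0.24868081  0.17059747]
```

>>> play_rows(deltas=[[[0, 0, 0.0005], [0.003, 0.003, 0.07], 1], [[0, 0, 0.0003], [0, 0, 0.035], 1], [[0, 0, 0], [0, 0, 0], 1]])

```text
time: 11.05
tool_pos: [482.3, -21.7, 114.8]
tcp_rot: [179.9, -0.0, 115.0]
ft_force: [-2.0, 0.9, 1.4]
finger_gap: 12.5
```

```bash
python3 - <<'E'
from h import *
plan(481.6,-22.1,114.5,114.5,1); print(r.sense()['wrist_torque'])
s,w=snap('wrist','w7.png'); cv2.imwrite('pics/j7.png',cv2.resize(w[130:330,200:440],(720,600),interpolation=2)[:,:,::-1])
E
```

```text
now [482.3 -21.7 114.8] [179.94  -0.   115.02] gap 12.5 t 11.05 F [-2.   0.9  1.4]
[-0.0001, -0.0008, 0.0003] [0.001, -0.0, 0.009]
[0.1023161  0.32016654 0.15456642]
```

View pics/j7.png

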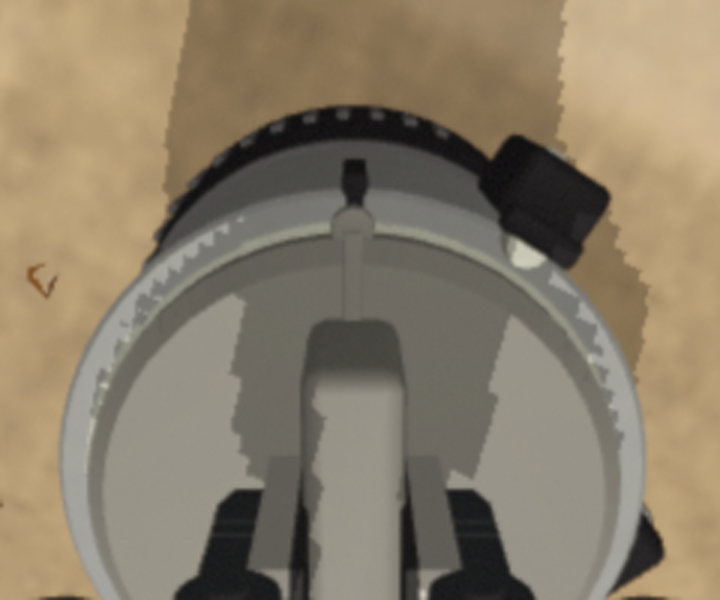

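The lid's nub at (352,222) points straight at the black half mark at (354,180), well short of the catch pin at (525,248). The wrist torque of 0.155 N m matches the spring at half-way. Handing in.

```bash
python3 - <<'E'
from h import *
print(r.hand_in()); s=r.sense(); print(s['time'],s['tool_pos'],s['tcp_rot'],s['wrist_torque'],s['finger_gap'])
E
```

```text
the job is handed in; nothing more can be done
None
the job is handed in; nothing more can be done
```

The grey lid is back on the grinder, fully home and twisted clockwise to the half-way mark. It was still in the gripper and held there when I handed in at about 11.1 s.

**Last checks:**
- **Position:** in the last wrist picture the lid's nub points straight at the half mark, well short of the catch pin.
- **Seating:** the tool height was 114.8 mm, against 114.7 mm when I pressed the lid home with 30 N.
- **Twist:** the tool had turned 36.8°, against about 37.2° for half-way. The wrist torque of 0.155 N m fits the stated 0.15 N m spring.
- **Bystanders:** the jar was still upright when last seen, before the lid went on, and no move went near it. The red and yellow lids were not touched.

**What disagreed:**
- **First grasp:** it closed on nothing. In the pictures the fingers ended about 30 mm short of the reported tool point, so I gripped again 26 mm lower and the lid held.
- **Finger gap:** it read about 12.4 mm on the 14 mm bar throughout.
- **Insertion:** the lid first caught about 3 mm into the mouth at roughly 20 N. After I shifted it about 3 mm away from the battery it went straight in.
- **Not checked:** I did not look at the steel tab in the shell window. No state came back after hand-in, so I could not check the final second of holding.

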